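# Start the lamp tray's tie-down bolt

## Task

Start the tie-down bolt of the butter-lamp tray by its crank: pull the crank's sprung wooden handle up to its stop, then wind the bolt backward (counter-clockwise seen from above) until you feel it drop into the thread, and wind it forward (clockwise) one turn from there, leaving it started but not tight. Finish while still holding: the handle stays in the grip, drawn at least partly out, with the bolt at rest; leave the loose lamp and the tin where they stand.

Things in the scene. Friction and masses are not known exactly. Their poses are not given: they have to be found in the camera images.
- tray: fixed low steel tray, 170 x 320 mm, of 8 brass lamps (68 mm tall), with a steel portal bridge on the robot's side (two posts, 106 mm across, guide sleeve on top to 86 mm). Origin on the bench on the bolt's axis, z up, x from the bolt to the tray's middle. Below the sleeve a brass threaded boss, 48 mm dia, 44 mm tall, is fixed to the bench. Nothing stands in the way above 100 mm.
- bolt_axis (a point): point on the bolt's vertical axis, at the top centre of the bridge's guide sleeve, 86 mm above the bench. The upright steel bolt, 25 mm thick, slides and turns freely in the sleeve and stands in the boss. On its top is a flat steel crank arm, 18 mm wide and 10 mm thick, its top 121 mm above the bench less the bolt's depth (joint bolt).
- handle_mid (a point): point on the axis of the crank's upright round wooden handle (21 mm dia, 46 mm long), 26 mm above its lower end, 45 mm from the bolt's axis. The handle spins freely about its own axis: a gripper holding it firmly from above can go round the circle without turning. Its lower end rests on the crank arm until it is pulled up. The point's x and y axes turn with it.
- grip: the wooden handle as a solid; origin on its axis at its lower end, z up; spins with the handle
- pullout (a joint): how far the handle is drawn up, 0 (stowed) to 0.032 m (stop). Spring back 1.1 to 4.6 N, weight 0.8 N; a pull over about 8 N lifts the bolt. The handle must have travel left for the bolt to fall: after the stop, lower it to 10 to 14 mm out and go round at that height; the bolt then rises, drops and sinks by itself below the firmly held handle, which slides on its pin.
- bolt (a joint): depth of the bolt in m, positive down. Pitch 8 mm. It starts resting on top of the thread's first turn at 1 to 6 mm. Turning backward raises it 8 mm a turn to 0, where it falls over the thread's end to 8 mm in about 0.2 s (the drop), by its own weight of about 7 N. From there forward turning sinks it 8 mm a turn: one turn gives 16 mm. Play upward about 1 mm.
- crank (a joint): turn of bolt and crank in rad, growing forward (clockwise from above), range -2.2 to 9.6. At value c the arm points, in the tray's axes, at -c from x (counter-clockwise positive). Starts between 1.7 and 3.6; the drop comes somewhere between -0.9 and 0.6, not known beforehand. Turning needs 1 to 3 N at the handle.
- lamp: bystander: loose brass goblet-shaped butter lamp, 60 mm dia, 62 mm tall, unlit; origin under its foot
- wick_tin: bystander: loose plain metal can, 64 mm dia, 70 mm tall; origin under it

How it is judged:
By the outcome, as a careful person would: the job done as asked, in the order asked, and still so for the second after the job is handed in, while the arm keeps its last pose, push and grip.
It also fails if it takes over 64 s, if anything falls off the work surface, if the arm or the gripper's body presses on something with over 40 N, if the wrist force passes 120 N, or if a joint passes its speed limit or range.

## Robot

A 6-joint arm with a two-finger parallel gripper is mounted at the origin on the work surface. World frame = base frame: x ahead of the robot, y to its left, z up, the work surface at z = 0. Lengths are in mm, angles in rad, forces in N, time in s.
With the tool pointing down it reaches from about 325 to 925 mm from the base axis. Payload 3.1 kg.
Tool frame: the origin (TCP) lies midway between the tips of the shut fingers; the grasp point (between the pads) lies 19 mm behind it; z points along the fingers, y is the direction in which the jaws open and shut (so a half turn about z gives the same grasp; the last joint's range is limited). The gripper opens to 85 mm and grips with 20 to 120 N. Pads are 22 mm wide; open, the fingers measure 114 mm over their backs; the gripper's body (76 mm by 85 mm) begins 54 mm behind the grasp point. The pads swing forward as they close: fully open they stand 13 mm farther back than shut.
Start: joints at [-1.327, 0.217, 1.613, -0, 1.311, -0.112], TCP at [217.734, -585.859, 231.3] pointing down, gripper open.
Joint ranges: [-2.75, 2.75], [-0.78, 2.1], [0.31, 2.55], [-1.13, 4.27], [0.13, 2.63], [-2.58, 2.58]. Speed limits (rad/s): [2.79, 2.79, 3.14, 3.14, 3.14, 3.14].

## Interface

Orientations are given as [roll, pitch, yaw] about the fixed x, y, z axes, in that order (R = Rz(yaw) Ry(pitch) Rx(roll)).
In Python, from cell import ctrl gives the robot as it stands.
- The arm moves only by the shell command python3 -m pendant 'ROWS' [FORCE]. ROWS is JSON, a list of rows, each an object with "dp": the shift along the tool's x, y, z normalised to -1 to 1, where 1 is 3 cm, a list of three; "turn": the turn, a rotation vector about the tool's x, y, z normalised to -1 to 1, where 1 is 6 degrees, a list of three; "gripper": the opening, from 0 (shut) to 1 (fully open). In form: [{"dp": [tx, ty, tz], "turn": [wx, wy, wz], "gripper": gripper}, ...]. A call has 1 to 10 rows; each row shifts and turns the commanded pose from where the row before left it, along the tool's axes as they then stand; what a row does not reach is not made up. A row lasts 1/8 s, in which the tool goes at most 62.5 mm and 10.7 degrees, less where a joint would pass 70% of its speed; a pose out of reach is approached as far as the arm can. A call with a number of a shift or a turn outside -1 to 1 is refused whole. A call with a gripper value outside its range is refused whole. The fingers move at their own pace and stop on an object; FORCE is the grip in N (left out, the last holds). Time passes only in rows, so rows that do not move let the fingers close. It gives the time, the measured TCP pose, the force and the opening at its end, in the units of the state.
- ctrl.sense(): the state, without advancing time (a new reading comes with each control period).
- ctrl.get_image(name): name is "scene" or "top" or "wrist"; returns a dict with "pixels" (420x560x3 uint8, red, green, blue), "K" (3x3 intrinsics, pixels), "rvec" (rotation vector, rad) and "tvec" (3), from world to camera coordinates, as OpenCV has them. Camera axes: x right, y down, z forward; pixel columns grow to the right and rows downward; lengths in mm; the calibration is good to about 2 mm. A picture is of the moment at which its call begins. There is no depth.
- ctrl.job_done(): hands the job in, once; it reports no verdict.
Trained networks look in the newest picture that a camera, given by its name, has taken for a name from the list of things; names that differ only in an ending like _2 or _b are one class to them, and where a whole thing is asked for, a point or a joint stands for the part that bears it (a point fixed in the world has none). Each returns a list of dicts, best first, with "p" (0 to 1); they miss things now and then, are a little off and sometimes report something else, mostly with a low value. They report only what shows in the picture. A call takes as long as a camera call.
- ctrl.find_in(thing, camera): "centre" ([x, y, z] in mm, in world coordinates, good to about 4 mm: the middle of the surface that is visible of it).
- ctrl.outline_of(thing, camera): "mask" (420x560 bool, what is visible of it).
The state is a dict: "time": time; "qpos": joint angles; "qd": joint speeds; "joint_efforts": joint torques, N m; "ee_pos": TCP position; "eef_rot": TCP orientation; "wrist_force": force on the tool from outside, world axes, zero at the start; "torque": the same for the moment, N m; "finger_gap": finger opening in mm.
Only numpy, scipy, OpenCV 4.12 (cv2) and the standard library are available. Lean on these libraries where they do the work, as an engineer would, in place of code of your own. Each camera call takes 0.05 s, during which the arm holds its last target.

## Working session

There is one attempt and no reset: what is moved stays moved. The work goes in short steps, Python scripts to look and compute and a shell command to move; the robot and the scene stay as the last step left them, time stands still between calls to the robot, and variables do not carry over. Pictures are saved under pics/ and viewed, and the job is handed in when it is done.

```bash
ls; mkdir -p pics; python3 - <<'E'
from cell import ctrl
import cv2
s=ctrl.sense();print(s)
for c in ["scene","top"]:
    im=ctrl.get_image(c);cv2.imwrite(f"pics/{c}0.png",im["pixels"][:,:,::-1])
    for t in ["handle_mid","grip","bolt_axis","tray","lamp","wick_tin","crank"]:
        try:
            r=ctrl.find_in(t,c); print(c,t,[([round(float(v)) for v in d["centre"]],round(float(d["p"]),2)) for d in r[:3]])
        except Exception as e: print(c,t,e)
E
```

```text
pics
{'time': 0.0, 'qpos': array([-1.32720865e+00,  2.17742233e-01,  1.61494016e+00,  3.45762711e-05,
        1.31131343e+00, -1.12245295e-01]), 'qd': array([ 0.00100999,  0.00040588, -0.00116049,  0.00012045,  0.00102043,
       -0.00068806]), 'joint_efforts': array([ 1.10676221e-03, -3.96846485e+01, -3.03850508e+01, -5.62417756e-05,
        9.72148322e-03,  3.76813620e-07]), 'ee_pos': array([ 217.53647514, -585.04400399,  229.97253476]), 'eef_rot': array([-3.13920835e+00, -3.02365513e-04,  3.55823705e-01]), 'wrist_force': array([ 0.60368182,  0.24874664, -0.22450956]), 'torque': array([ 0.00154833, -0.02784984,  0.06147085]), 'finger_gap': 85.47977068277707}
scene handle_mid [([510, -90, 142], 0.76)]
scene grip [([511, -91, 146], 0.76)]
scene bolt_axis [([685, -84, 20], 0.65)]
scene tray [([684, -83, 17], 0.77)]
scene lamp [([432, -236, 57], 0.86)]
scene wick_tin [([530, 120, 51], 0.81)]
scene crank [([522, -69, 121], 0.86)]
top handle_mid [([504, -88, 165], 0.47)]
top grip [([498, -85, 167], 0.44)]
top bolt_axis [([652, -81, 13], 0.61)]
top tray [([648, -77, 15], 0.77)]
top lamp [([422, -230, 61], 0.62)]
top wick_tin [([511, 132, 71], 0.95)]
top crank [([511, -60, 123], 0.69)]
```

View pics/scene0.png

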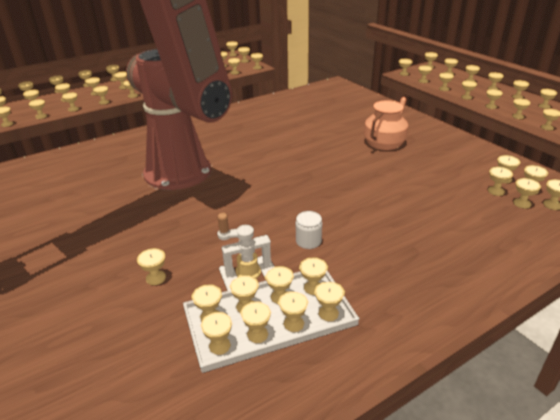

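View pics/top0.png

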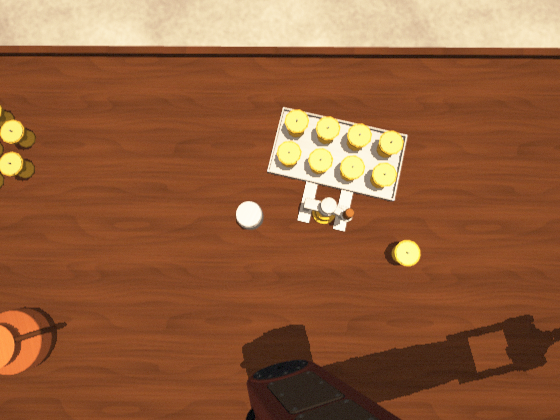

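The scene view shows the handle at about (224,222) beside the bolt cap at (246,233). In the top view the handle is at (348,214) and the cap at (328,206). I'll triangulate these more finely.

```bash
cat > h.py <<'E'
import numpy as np, cv2
from cell import ctrl
def cam(im):
    R=cv2.Rodrigues(np.array(im["rvec"],float))[0]; return np.array(im["K"],float),R,np.array(im["tvec"],float).ravel()
def ray(c,u,v):
    K,R,t=c; d=R.T@np.linalg.solve(K,[u,v,1.]); return -R.T@t,d
def atz(c,u,v,z):
    o,d=ray(c,u,v); return o+d*(z-o[2])/d[2]
def tri(cs,ps):
    A=np.zeros((3,3));b=np.zeros(3)
    for c,p in zip(cs,ps):
        o,d=ray(c,*p);d/=np.linalg.norm(d);M=np.eye(3)-np.outer(d,d);A+=M;b+=M@o
    return np.linalg.solve(A,b)
def proj(c,P):
    K,R,t=c;q=K@(R@np.array(P,float)+t);return q[:2]/q[2]
def crop(im,x0,y0,x1,y1,k,f):
    cv2.imwrite(f,cv2.resize(np.ascontiguousarray(im["pixels"][y0:y1,x0:x1,::-1]),None,fx=k,fy=k,interpolation=cv2.INTER_CUBIC))
E
python3 - <<'E'
from h import *
for n,b in [("scene",(205,200,285,290)),("top",(290,170,370,240))]:
    im=ctrl.get_image(n);crop(im,*b,7,f"pics/{n}1.png" ) if n=="top" else crop(im,*b,6,f"pics/{n}1.png")
    c=cam(im); print(n,-c[1].T@c[2])
    r=ctrl.outline_of("grip",n)
    for d in r[:2]:
        v,u=np.nonzero(d["mask"]); print(d["p"],len(u),u.min(),u.max(),v.min(),v.max(),u.mean(),v.mean())
    r=ctrl.outline_of("tray",n)
    for d in r[:1]:
        v,u=np.nonzero(d["mask"]); print(d["p"],len(u),u.min(),u.max(),v.min(),v.max())
    r=ctrl.outline_of("crank",n)
    for d in r[:1]:
        v,u=np.nonzero(d["mask"]); print(d["p"],len(u),u.min(),u.max(),v.min(),v.max())
E
```

```text
scene [1272.77252407 -420.54663432  744.2481779 ]
0.61 203 218 228 213 234 222.85221674876848 223.72906403940885
0.57 13764 184 357 212 371
top [ 391.28386602   51.2974816  1048.74514019]
0.44 92 343 353 209 219 348.1304347826087 213.84782608695653
0.56 10362 267 406 108 230
0.62 413 320 353 198 221
```

View pics/scene1.png

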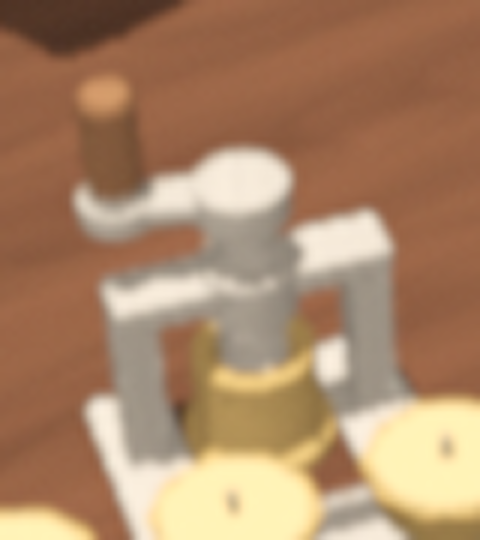

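View pics/top1.png

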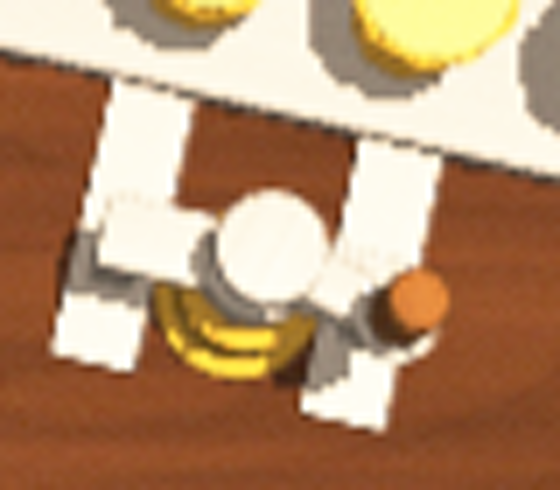

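```bash
python3 - <<'E'
from h import *
cs=cam(ctrl.get_image("scene"));ct=cam(ctrl.get_image("top"))
S=lambda u,v:(u/6+205-.42,v/6+200-.42); T=lambda u,v:(u/7+290-.43,v/7+170-.43)
h=tri([cs,ct],[S(105,95),T(419,297)]); b=tri([cs,ct],[S(243,182),T(271,247)])
print("h",h,"b",b,np.linalg.norm((h-b)[:2]))
for z in (160,165): print(atz(cs,*S(105,95),z),atz(ct,*T(419,297),z))
for z in (118,124): print(atz(cs,*S(243,182),z),atz(ct,*T(271,247),z))
# boss-tray yaw from top: tray corners
P=[(283,108),(407,133),(395,200),(268,170)]
W=[atz(ct,*p,8) for p in P]
for w in W: print(w.round(1))
im=ctrl.get_image("top");crop(im,255,90,420,245,4.5,"pics/top2.png")
lamp=[atz(ct,407,253,62)]; print(lamp)
E
```

```text
h [506.04915909 -86.39987366 160.45423324] b [527.26753794 -46.22455266 117.95245707] 45.434304421690946
[504.92441236 -86.94983564 160.        ] [506.52634583 -85.60554746 160.        ]
[511.49566188 -89.80475938 165.        ] [505.87800203 -84.83534337 165.        ]
[527.05100837 -46.73517498 118.        ] [527.5156967  -45.72790124 118.        ]
[534.19566643 -50.31661255 124.        ] [526.63748531 -45.10243217 124.        ]
[792.7  56.4   8. ]
[ 728.4 -257.2    8. ]
[ 556.9 -221.8    8. ]
[630.6  92.6   8. ]
[array([ 425.22002074, -231.41915363,   62.        ])]
```

View pics/top2.png

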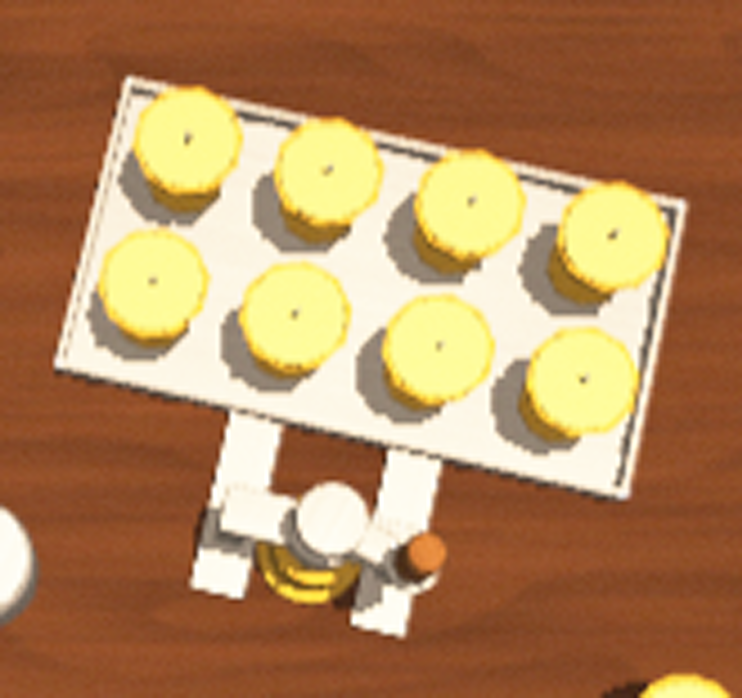

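```bash
python3 -m pendant '[{"dp":[0,0,0],"turn":[0,0,0.85],"gripper":1},{"dp":[0,0,0],"turn":[0,0,0.85],"gripper":1},{"dp":[0,0,0],"turn":[0,0,0.85],"gripper":1},{"dp":[0,0,0],"turn":[0,0,0.85],"gripper":1},{"dp":[0.5,-0.85,0],"turn":[0,0,0],"gripper":0.8},{"dp":[0.6,-1,0],"turn":[0,0,0],"gripper":0.8},{"dp":[0.6,-1,0],"turn":[0,0,0],"gripper":0.8},{"dp":[0.6,-1,0],"turn":[0,0,0],"gripper":0.8},{"dp":[0.6,-1,0],"turn":[0,0,0],"gripper":0.8},{"dp":[0.6,-1,0],"turn":[0,0,0],"gripper":0.8}]'
```

```text
time: 2.6
ee_pos: [323.3, -409.4, 231.4]
eef_rot: [3.141, -0.0, -0.0]
wrist_force: [0.8, 1.0, 0.4]
finger_gap: 68.5
```

```bash
python3 -m pendant '[{"dp":[0.56,-1,0],"turn":[0,0,0],"gripper":0.8},{"dp":[0.56,-1,0],"turn":[0,0,0],"gripper":0.8},{"dp":[0.56,-1,0],"turn":[0,0,0],"gripper":0.8},{"dp":[0.56,-1,0],"turn":[0,0,0],"gripper":0.8},{"dp":[0.56,-1,0],"turn":[0,0,0],"gripper":0.8},{"dp":[0.56,-1,0],"turn":[0,0,0],"gripper":0.8},{"dp":[0.56,-1,0],"turn":[0,0,0],"gripper":0.8},{"dp":[0.56,-1,0],"turn":[0,0,0],"gripper":0.8},{"dp":[0.56,-1,0],"turn":[0,0,0],"gripper":0.8},{"dp":[0,0,0],"turn":[0,0,0],"gripper":0.8}]'
python3 - <<'E'
from h import *
im=ctrl.get_image("wrist");c=cam(im);cv2.imwrite("pics/w1.png",im["pixels"][:,:,::-1]);print(ctrl.sense()["ee_pos"],c[2],-c[1].T@c[2])
for t in ["grip","crank"]:print([(d["centre"].round(1) if hasattr(d["centre"],'round') else d["centre"],d["p"]) for d in ctrl.find_in(t,"wrist")[:2]])
print(proj(c,[506.2,-86.2,164]),proj(c,[527.3,-46.2,119]))
E
```

```text
time: 3.85
ee_pos: [474.8, -138.8, 231.5]
eef_rot: [-3.141, -0.0, 0.003]
wrist_force: [0.0, 1.2, 1.1]
finger_gap: 68.4
[ 474.24403415 -139.86970736  231.38045927] [-141.03173072  408.52959208  531.20247909] [ 556.05414426 -140.02413281  374.37879393]
[([509.1, -90.7, 162.0], 0.82), ([515.8, 105.9, 30.6], 0.35)]
[]
[189.58134548 170.45412764] [145.22483011 125.77955252]
```

View pics/w1.png

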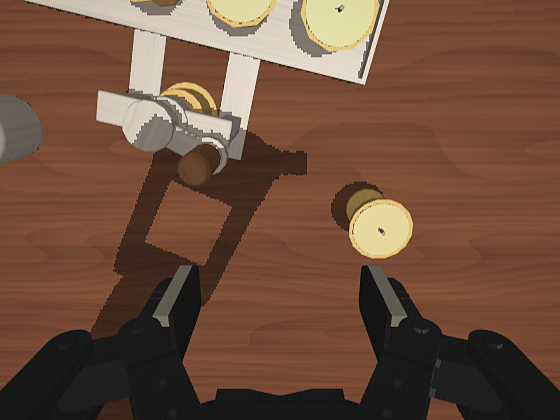

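In the wrist view the handle top is at about (193,166) and the bolt cap at about (147,128). Both are within a few px of the prediction. I'll fuse the three views.

```bash
python3 - <<'E'
from h import *
cs=cam(ctrl.get_image("scene"));ct=cam(ctrl.get_image("top"));im=ctrl.get_image("wrist");cw=cam(im)
crop(im,90,80,250,200,4.5,"pics/w2.png")
S=lambda u,v:(u/6+205-.42,v/6+200-.42); T=lambda u,v:(u/7+290-.43,v/7+170-.43)
print(tri([cs,ct,cw],[S(105,95),T(419,297),(193,166)]),tri([cs,ct,cw],[S(243,182),T(271,247),(148,129)]))
for z in (160,164):print(atz(cw,193,166,z))
for z in (118,120):print(atz(cw,148,129,z))
print(ctrl.sense()["ee_pos"],ctrl.sense()["time"])
E
```

```text
[506.49234244 -87.65101241 159.77811181] [525.91386149 -47.21692505 116.60216503]
[507.19436805 -90.11812172 160.        ]
[508.08829011 -91.1011686  164.        ]
[524.2892493  -50.31649582 118.        ]
[524.52947128 -51.03816831 120.        ]
[ 473.65470505 -141.26455055  231.29456062] 4.15
```

View pics/w2.png

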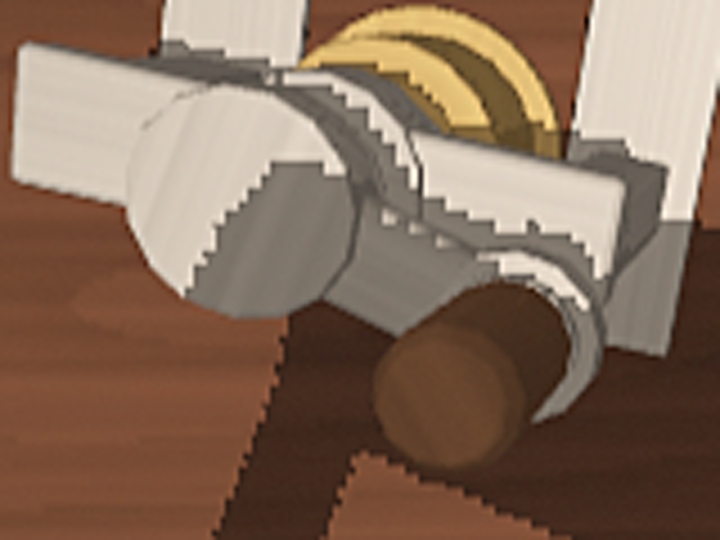

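```bash
python3 - <<'E'
from h import *
cs=cam(ctrl.get_image("scene"));ct=cam(ctrl.get_image("top"));im=ctrl.get_image("wrist");cw=cam(im)
S=lambda u,v:(u/6+205-.42,v/6+200-.42); T=lambda u,v:(u/7+290-.43,v/7+170-.43)
print(tri([cs,ct,cw],[S(105,95),T(419,297),(188.5,167.4)]),tri([cs,ct,cw],[S(243,182),T(271,247),(143.6,124.1)]))
print(atz(cw,188.5,167.4,163),atz(cw,143.6,124.1,118))
E
```

```text
[506.22439376 -86.70396354 160.28321296] [527.45363669 -46.60347318 117.67689373]
[507.10481715 -87.98524613 163.        ] [527.76793706 -47.51435865 118.        ]
```

```bash
python3 -m pendant '[{"dp":[0.54,-0.89,0],"turn":[0,0,0],"gripper":0.7},{"dp":[0.54,-0.89,0],"turn":[0,0,0],"gripper":0.7},{"dp":[0,0,0],"turn":[0,0,0],"gripper":0.7},{"dp":[0,0,0.9],"turn":[0,0,0],"gripper":0.7},{"dp":[0,0,0.9],"turn":[0,0,0],"gripper":0.7},{"dp":[0,0,0.9],"turn":[0,0,0],"gripper":0.7},{"dp":[0,0,0.8],"turn":[0,0,0],"gripper":0.7},{"dp":[0,0,0],"turn":[0,0,0],"gripper":0.7},{"dp":[0,0,0],"turn":[0,0,0],"gripper":0.7}]'
python3 - <<'E'
from h import *
im=ctrl.get_image("wrist");cv2.imwrite("pics/w3.png",im["pixels"][:,:,::-1])
im=ctrl.get_image("scene");crop(im,150,120,310,280,3.7,"pics/s3.png")
E
```

```text
time: 5.42
ee_pos: [506.9, -87.8, 127.2]
eef_rot: [3.141, -0.001, -0.001]
wrist_force: [0.2, -0.7, 0.9]
finger_gap: 59.5
```

View pics/w3.png

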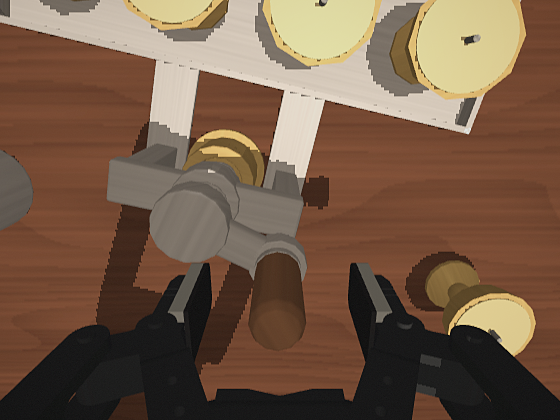

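View pics/s3.png

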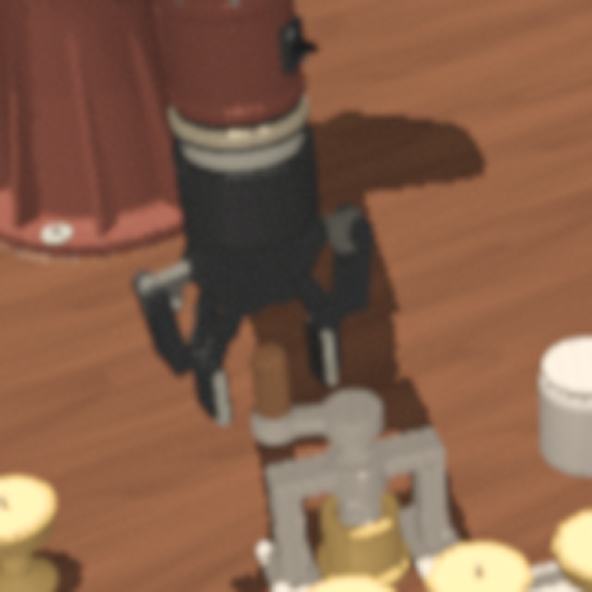

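The handle stands between the open fingers: columns 250–305 in the wrist view, pads at about 205 and 355. The tips are above the arm, so I'll close.

```bash
python3 -m pendant '[{"dp":[0,0,0],"turn":[0,0,0],"gripper":0},{"dp":[0,0,0],"turn":[0,0,0],"gripper":0},{"dp":[0,0,0],"turn":[0,0,0],"gripper":0},{"dp":[0,0,0],"turn":[0,0,0],"gripper":0},{"dp":[0,0,0],"turn":[0,0,0],"gripper":0},{"dp":[0,0,0],"turn":[0,0,0],"gripper":0}]' 60
python3 - <<'E'
from h import *
im=ctrl.get_image("wrist");cv2.imwrite("pics/w4.png",im["pixels"][:,:,::-1])
s=ctrl.sense();print(s["wrist_force"],s["torque"],s["finger_gap"],s["ee_pos"])
E
```

```text
time: 6.28
ee_pos: [506.9, -87.0, 126.9]
eef_rot: [-3.142, -0.001, -0.0]
wrist_force: [-0.1, 2.0, 4.4]
finger_gap: 19.3
[-1.56534962  0.9797507   5.69042604] [0.223273   0.06137976 0.00091623] 19.75181533423434 [506.90598133 -86.97067657 126.84428952]
```

View pics/w4.png

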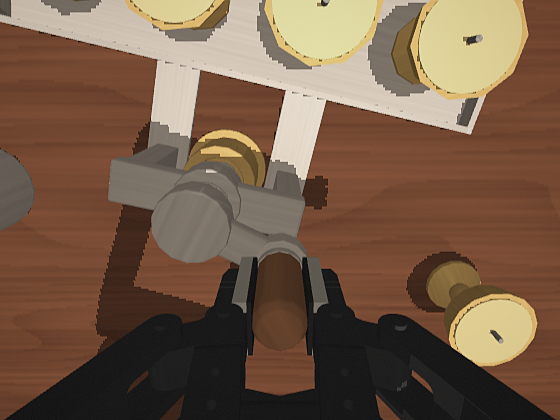

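The handle is gripped with a 19.5 mm gap. Next I'll pull it up and approach the stop in small steps.

```bash
python3 -m pendant '[{"dp":[0,0,-0.15],"turn":[0,0,0],"gripper":0},{"dp":[0,0,-0.2],"turn":[0,0,0],"gripper":0},{"dp":[0,0,-0.2],"turn":[0,0,0],"gripper":0},{"dp":[0,0,-0.2],"turn":[0,0,0],"gripper":0},{"dp":[0,0,-0.15],"turn":[0,0,0],"gripper":0},{"dp":[0,0,0],"turn":[0,0,0],"gripper":0}]'
python3 - <<'E'
from h import *
s=ctrl.sense();print(s["wrist_force"],s["torque"],s["finger_gap"],s["ee_pos"])
im=ctrl.get_image("scene");crop(im,180,150,300,270,5,"pics/s5.png")
s=ctrl.sense();print(s["wrist_force"],s["torque"],s["finger_gap"],s["ee_pos"])
E
```

```text
time: 7.08
ee_pos: [506.2, -86.7, 153.3]
eef_rot: [-3.141, 0.0, -0.0]
wrist_force: [2.1, 3.5, -4.4]
finger_gap: 19.5
[ 2.10053377  3.47949999 -4.38982532] [ 0.60786942 -0.32946793 -0.02903877] 19.50806705306186 [506.18607526 -86.69097866 153.28107282]
[ 2.11054775  3.76206144 -5.13002313] [ 0.60049607 -0.29306827  0.0257747 ] 19.182697204674458 [506.16772078 -86.69905914 153.07648399]
```

View pics/s5.png

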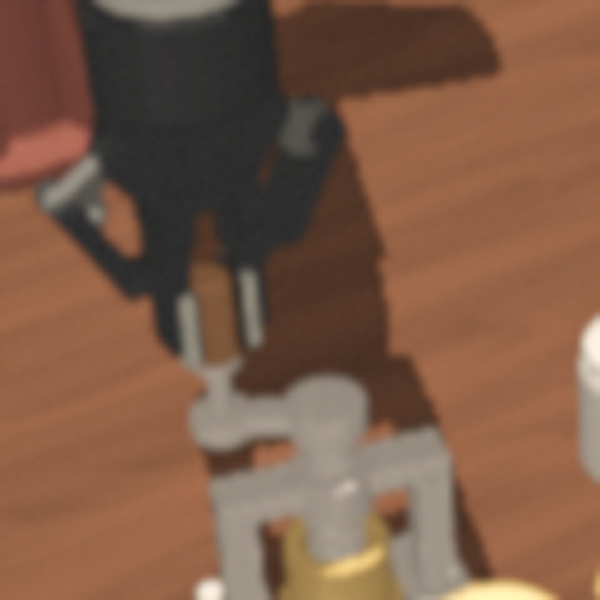

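The handle is out about 27 mm with the pin showing. I'll take the last few mm in fine steps.

```bash
python3 -m pendant '[{"dp":[0,0,-0.05],"turn":[0,0,0],"gripper":0},{"dp":[0,0,-0.05],"turn":[0,0,0],"gripper":0},{"dp":[0,0,0],"turn":[0,0,0],"gripper":0}]'
python3 -m pendant '[{"dp":[0,0,-0.03],"turn":[0,0,0],"gripper":0},{"dp":[0,0,0],"turn":[0,0,0],"gripper":0}]'
python3 -m pendant '[{"dp":[0,0,-0.03],"turn":[0,0,0],"gripper":0},{"dp":[0,0,0],"turn":[0,0,0],"gripper":0}]'
```

```text
time: 7.5
ee_pos: [506.2, -86.8, 156.2]
eef_rot: [-3.141, 0.001, -0.0]
wrist_force: [1.4, 3.8, -5.0]
finger_gap: 19.9
time: 7.75
ee_pos: [506.3, -86.8, 157.1]
eef_rot: [-3.141, 0.001, -0.0]
wrist_force: [0.7, 4.7, -4.3]
finger_gap: 19.6
time: 8.0
ee_pos: [506.4, -86.9, 158.1]
eef_rot: [-3.141, 0.0, -0.0]
wrist_force: [2.7, 4.7, -5.2]
finger_gap: 19.4
```

```bash
python3 -m pendant '[{"dp":[0,0,-0.03],"turn":[0,0,0],"gripper":0},{"dp":[0,0,0],"turn":[0,0,0],"gripper":0}]'
python3 - <<'E'
from h import *
im=ctrl.get_image("scene");crop(im,180,150,300,270,5,"pics/s6.png")
s=ctrl.sense();print(s["wrist_force"],s["torque"],s["ee_pos"])
E
```

```text
time: 8.25
ee_pos: [506.5, -86.9, 159.0]
eef_rot: [-3.141, 0.0, -0.0]
wrist_force: [1.7, 4.7, -5.9]
finger_gap: 19.7
[ 0.8264917   5.19664195 -5.07869869] [ 0.802944   -0.34763633  0.07410624] [506.44586363 -86.90144601 158.99300036]
```

View pics/s6.png

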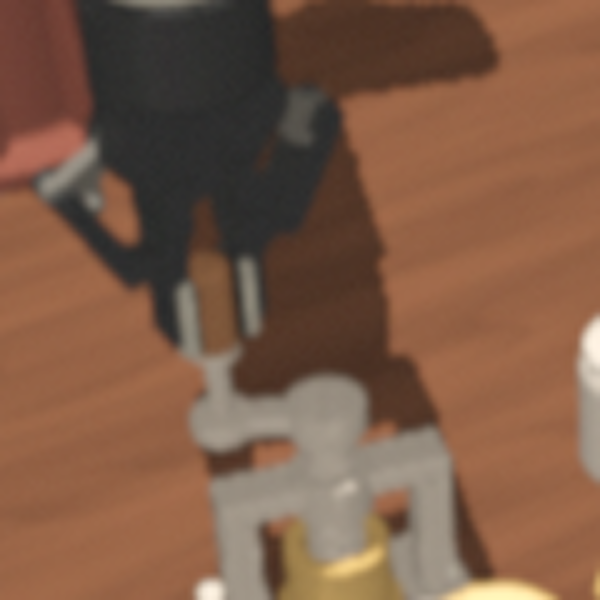

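```bash
python3 -m pendant '[{"dp":[0,0,-0.025],"turn":[0,0,0],"gripper":0},{"dp":[0,0,0],"turn":[0,0,0],"gripper":0}]'
python3 -m pendant '[{"dp":[0,0,-0.025],"turn":[0,0,0],"gripper":0},{"dp":[0,0,0],"turn":[0,0,0],"gripper":0}]'
```

```text
time: 8.55
ee_pos: [506.5, -86.9, 159.6]
eef_rot: [-3.141, -0.0, -0.0]
wrist_force: [1.6, 4.5, -4.6]
finger_gap: 19.7
time: 8.8
ee_pos: [506.4, -86.9, 160.1]
eef_rot: [-3.141, 0.0, -0.0]
wrist_force: [2.5, 4.7, -7.3]
finger_gap: 19.6
```

```bash
python3 -m pendant '[{"dp":[0,0,-0.015],"turn":[0,0,0],"gripper":0},{"dp":[0,0,0],"turn":[0,0,0],"gripper":0}]'
python3 - <<'E'
from h import *
f=[]
for i in range(4):
    im=ctrl.get_image("scene");f.append(ctrl.sense()["wrist_force"])
crop(im,180,150,300,270,5,"pics/s7.png")
print(np.mean(f,0),np.std(f,0),ctrl.sense()["ee_pos"])
a=cv2.imread("pics/s6.png");b=cv2.imread("pics/s7.png")
# vertical shift of cap region / gripper region
for n,(x0,y0,x1,y1) in dict(cap=(270,360,390,460),grip=(150,230,270,360)).items():
    g=lambda q:np.float32(cv2.cvtColor(q[y0:y1,x0:x1],cv2.COLOR_BGR2GRAY))
    print(n,np.array(cv2.phaseCorrelate(g(a),g(b))[0])/5)
E
```

```text
time: 9.05
ee_pos: [506.4, -86.9, 160.5]
eef_rot: [-3.141, 0.0, -0.0]
wrist_force: [2.5, 4.9, -6.6]
finger_gap: 19.7
[ 1.88972282  4.58622995 -6.87929291] [0.60940218 0.55438232 0.75073098] [506.4108435  -86.90293896 160.5307626 ]
cap [ 0.0170647  -0.01188629]
grip [0.00099592 0.06094117]
```

```bash
python3 -m pendant '[{"dp":[0,0,-0.02],"turn":[0,0,0],"gripper":0},{"dp":[0,0,0],"turn":[0,0,0],"gripper":0}]'
python3 - <<'E'
from h import *
f=[]
for i in range(4):
    im=ctrl.get_image("scene");f.append(ctrl.sense()["wrist_force"])
crop(im,180,150,300,270,5,"pics/s8.png")
print(np.mean(f,0),np.std(f,0),ctrl.sense()["ee_pos"])
a=cv2.imread("pics/s6.png");b=cv2.imread("pics/s8.png")
for n,(x0,y0,x1,y1) in dict(cap=(270,360,390,460),grip=(150,230,270,360)).items():
    g=lambda q:np.float32(cv2.cvtColor(q[y0:y1,x0:x1],cv2.COLOR_BGR2GRAY))
    print(n,np.array(cv2.phaseCorrelate(g(a),g(b))[0])/5)
E
```

```text
time: 9.5
ee_pos: [506.4, -86.9, 161.1]
eef_rot: [-3.141, -0.0, -0.0]
wrist_force: [1.9, 5.1, -7.7]
finger_gap: 20.1
[ 2.43137133  5.10006098 -7.90135035] [0.41097027 0.41745971 0.3224338 ] [506.40017362 -86.91317242 161.10455214]
cap [ 0.00453958 -0.01506319]
grip [-0.00030835  0.0626502 ]
```

View pics/s8.png

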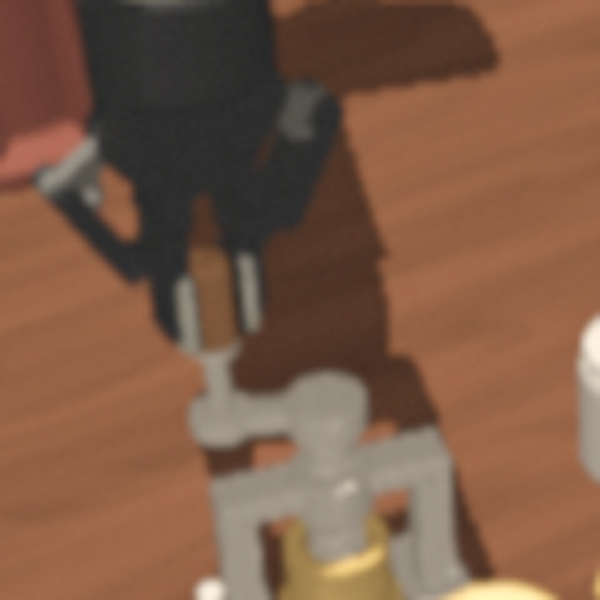

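The force has levelled at about −8 N and the bolt just begins to lift, so this is the stop. I'll lower to about 12 mm out and compute the circle rows.

```bash
cat >> h.py <<'E'
C=np.array([527.4,-46.8])
def arc(p0,n,step,r=45.0,C=C):
    p=np.array(p0,float)[:2];phi=np.degrees(np.arctan2(*(p-C)[::-1]))
    acc=np.zeros(2)
    for i in range(n):
        phi+=step; q=C+r*np.array([np.cos(np.radians(phi)),np.sin(np.radians(phi))])
        d=np.round((q-p)/30,2); p=p+d*30
        print('{"dp":[%.2f,%.2f,0],"turn":[0,0,0],"gripper":0},'%(d[0],-d[1]),end='')
    print("\nend",p.round(1),phi.round(1))
E
python3 -m pendant '[{"dp":[0,0,0.2],"turn":[0,0,0],"gripper":0},{"dp":[0,0,0.24],"turn":[0,0,0],"gripper":0},{"dp":[0,0,0.24],"turn":[0,0,0],"gripper":0},{"dp":[0,0,0],"turn":[0,0,0],"gripper":0},{"dp":[0,0,0],"turn":[0,0,0],"gripper":0}]'
python3 - <<'E'
from h import *
arc((506.4,-86.9),8,7.5)
E
```

```text
time: 10.32
ee_pos: [506.6, -87.0, 141.0]
eef_rot: [-3.141, -0.0, -0.0]
wrist_force: [1.6, 5.1, -3.0]
finger_gap: 19.5
{"dp":[0.18,0.07,0],"turn":[0,0,0],"gripper":0},{"dp":[0.19,0.06,0],"turn":[0,0,0],"gripper":0},{"dp":[0.20,0.03,0],"turn":[0,0,0],"gripper":0},{"dp":[0.19,0.00,0],"turn":[0,0,0],"gripper":0},{"dp":[0.20,-0.02,0],"turn":[0,0,0],"gripper":0},{"dp":[0.19,-0.04,0],"turn":[0,0,0],"gripper":0},{"dp":[0.18,-0.08,0],"turn":[0,0,0],"gripper":0},{"dp":[0.17,-0.09,0],"turn":[0,0,0],"gripper":0},
end [551.4 -84.8] -57.6
```

```bash
python3 -m pendant '[{"dp":[0.18,0.05,0],"turn":[0,0,0],"gripper":0},{"dp":[0.19,0.05,0],"turn":[0,0,0],"gripper":0},{"dp":[0.20,0.02,0],"turn":[0,0,0],"gripper":0},{"dp":[0.19,0.00,0],"turn":[0,0,0],"gripper":0},{"dp":[0,0,0],"turn":[0,0,0],"gripper":0}]'
python3 - <<'E'
from h import *
f=[]
for i in range(3):
    im=ctrl.get_image("top");f.append(ctrl.sense()["wrist_force"])
crop(im,290,170,370,240,7,"pics/t9.png")
im=ctrl.get_image("scene");crop(im,180,150,300,270,5,"pics/s9.png")
p=ctrl.sense()["ee_pos"];print(np.mean(f,0),p,np.linalg.norm(p[:2]-C)); arc(p,5,7.5)
E
```

```text
time: 10.95
ee_pos: [530.6, -91.9, 141.6]
eef_rot: [3.139, -0.002, -0.0]
wrist_force: [0.7, -4.0, -3.9]
finger_gap: 19.3
[ 0.93836532 -4.00769601 -3.34825289] [530.36115515 -91.8507114  141.89184905] 45.147923958453426
{"dp":[0.19,-0.03,0],"turn":[0,0,0],"gripper":0},{"dp":[0.19,-0.05,0],"turn":[0,0,0],"gripper":0},{"dp":[0.18,-0.08,0],"turn":[0,0,0],"gripper":0},{"dp":[0.17,-0.09,0],"turn":[0,0,0],"gripper":0},{"dp":[0.16,-0.12,0],"turn":[0,0,0],"gripper":0},
end [557.1 -80.8] -48.7
```

View pics/s9.png

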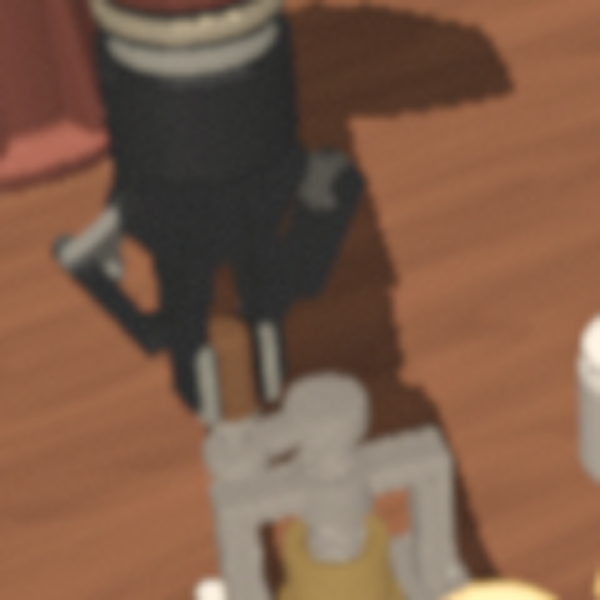

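```bash
python3 -m pendant '[{"dp":[0.19,-0.03,0],"turn":[0,0,0],"gripper":0},{"dp":[0.19,-0.05,0],"turn":[0,0,0],"gripper":0},{"dp":[0.18,-0.08,0],"turn":[0,0,0],"gripper":0},{"dp":[0,0,0],"turn":[0,0,0],"gripper":0}]'
python3 - <<'E'
from h import *
im=ctrl.get_image("scene");crop(im,180,150,300,270,5,"pics/s10.png")
s=ctrl.sense();p=s["ee_pos"];print(s["wrist_force"],p,np.linalg.norm(p[:2]-C)); arc(p,5,7.5)
E
```

```text
time: 11.65
ee_pos: [547.8, -87.3, 142.1]
eef_rot: [3.138, -0.004, -0.0]
wrist_force: [2.1, -5.9, -3.5]
finger_gap: 19.9
[ 3.08318571 -6.20189042 -3.51369555] [547.81450047 -87.26001798 142.17210568] 45.31848281312247
{"dp":[0.16,-0.11,0],"turn":[0,0,0],"gripper":0},{"dp":[0.16,-0.12,0],"turn":[0,0,0],"gripper":0},{"dp":[0.14,-0.14,0],"turn":[0,0,0],"gripper":0},{"dp":[0.11,-0.16,0],"turn":[0,0,0],"gripper":0},{"dp":[0.10,-0.17,0],"turn":[0,0,0],"gripper":0},
end [567.9 -66.3] -25.7
```

View pics/s10.png

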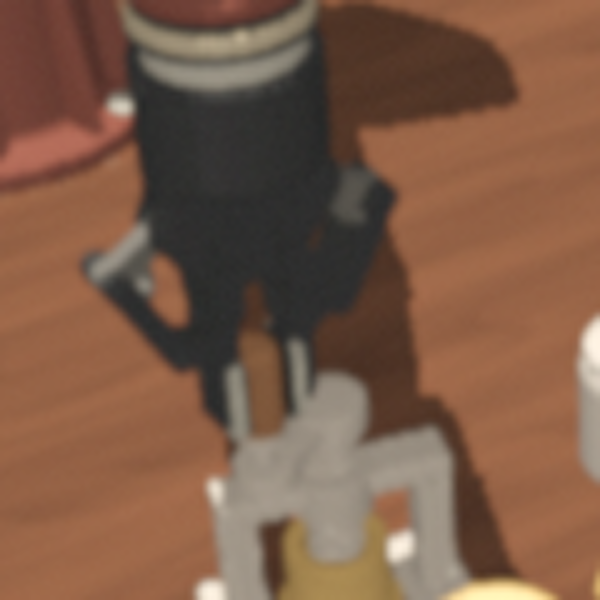

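```bash
python3 - <<'E'
from h import *
arc((545.9,-85.8),6,6)
E
```

```text
{"dp":[0.16,-0.02,0],"turn":[0,0,0],"gripper":0},{"dp":[0.13,-0.09,0],"turn":[0,0,0],"gripper":0},{"dp":[0.12,-0.10,0],"turn":[0,0,0],"gripper":0},{"dp":[0.11,-0.11,0],"turn":[0,0,0],"gripper":0},{"dp":[0.10,-0.13,0],"turn":[0,0,0],"gripper":0},{"dp":[0.08,-0.13,0],"turn":[0,0,0],"gripper":0},
end [566.9 -68.4] -28.6
```

```bash
python3 -m pendant '[{"dp":[0.16,-0.02,0],"turn":[0,0,0],"gripper":0},{"dp":[0.13,-0.09,0],"turn":[0,0,0],"gripper":0},{"dp":[0.12,-0.10,0],"turn":[0,0,0],"gripper":0},{"dp":[0,0,0],"turn":[0,0,0],"gripper":0}]'
cat >> h.py <<'E'
def look(tag,prev=None,cmd=None):
    f=[]
    for i in range(2):
        im=ctrl.get_image("scene");f.append(ctrl.sense()["wrist_force"])
    crop(im,200,190,300,270,6,f"pics/s{tag}.png")
    p=ctrl.sense()["ee_pos"];d=p[:2]-C;r=np.linalg.norm(d);F=np.mean(f,0);u=d/r;t=np.array([-u[1],u[0]])
    print("F",F.round(1),"Frad %.1f Ftan %.1f"%(F[:2]@u,F[:2]@t),"p",p.round(1),"r %.1f phi %.1f"%(r,np.degrees(np.arctan2(d[1],d[0]))))
E
python3 - <<'E'
from h import *
look(11)
E
```

```text
time: 12.2
ee_pos: [559.6, -79.1, 141.5]
eef_rot: [-3.141, -0.003, 0.0]
wrist_force: [3.2, -2.7, -3.3]
finger_gap: 20.0
F [ 3.5 -2.  -3.3] Frad 3.9 Ftan 1.1 p [559.5 -79.1 141.6] r 45.6 phi -45.2
```

View pics/s11.png

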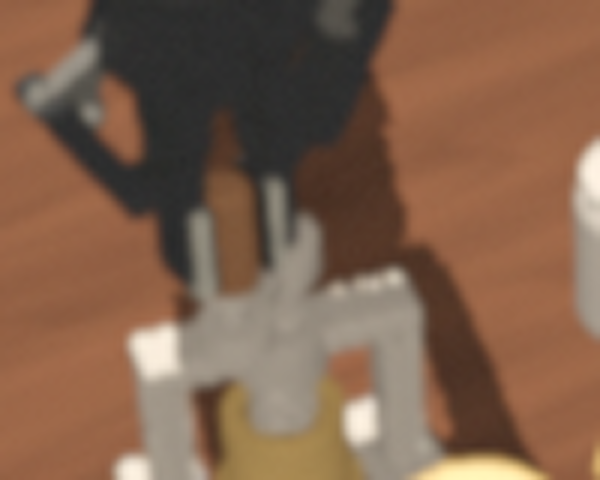

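```bash
python3 - <<'E'
from h import *
arc((558.2,-79.5),18,5,C=np.array([528.3,-47.]))
E
```

```text
{"dp":[0.11,-0.07,0],"turn":[0,0,0],"gripper":0},{"dp":[0.09,-0.10,0],"turn":[0,0,0],"gripper":0},{"dp":[0.07,-0.11,0],"turn":[0,0,0],"gripper":0},{"dp":[0.07,-0.11,0],"turn":[0,0,0],"gripper":0},{"dp":[0.05,-0.12,0],"turn":[0,0,0],"gripper":0},{"dp":[0.04,-0.13,0],"turn":[0,0,0],"gripper":0},{"dp":[0.04,-0.12,0],"turn":[0,0,0],"gripper":0},{"dp":[0.02,-0.13,0],"turn":[0,0,0],"gripper":0},{"dp":[0.01,-0.13,0],"turn":[0,0,0],"gripper":0},{"dp":[0.00,-0.13,0],"turn":[0,0,0],"gripper":0},{"dp":[-0.01,-0.13,0],"turn":[0,0,0],"gripper":0},{"dp":[-0.02,-0.13,0],"turn":[0,0,0],"gripper":0},{"dp":[-0.04,-0.13,0],"turn":[0,0,0],"gripper":0},{"dp":[-0.04,-0.12,0],"turn":[0,0,0],"gripper":0},{"dp":[-0.06,-0.12,0],"turn":[0,0,0],"gripper":0},{"dp":[-0.06,-0.11,0],"turn":[0,0,0],"gripper":0},{"dp":[-0.08,-0.11,0],"turn":[0,0,0],"gripper":0},{"dp":[-0.08,-0.10,0],"turn":[0,0,0],"gripper":0},
end [561.5 -16.5] 42.6
```

```bash
python3 -m pendant '[{"dp":[0.11,-0.07,0],"turn":[0,0,0],"gripper":0},{"dp":[0.09,-0.10,0],"turn":[0,0,0],"gripper":0},{"dp":[0,0,0],"turn":[0,0,0],"gripper":0}]'
python3 -c "
from h import *
look(12)"
python3 -m pendant '[{"dp":[0.07,-0.11,0],"turn":[0,0,0],"gripper":0},{"dp":[0.07,-0.11,0],"turn":[0,0,0],"gripper":0},{"dp":[0,0,0],"turn":[0,0,0],"gripper":0}]'
python3 -c "
from h import *
look(13)"
```

```text
time: 12.68
ee_pos: [564.4, -73.7, 141.0]
eef_rot: [-3.14, 0.0, -0.0]
wrist_force: [1.8, -1.0, -3.2]
finger_gap: 20.0
F [ 1.8  0.1 -3.7] Frad 1.4 Ftan 1.1 p [564.4 -73.7 141. ] r 45.7 phi -36.0
time: 13.15
ee_pos: [568.5, -67.1, 141.0]
eef_rot: [-3.14, 0.001, -0.0]
wrist_force: [0.2, 0.2, -3.2]
finger_gap: 19.5
F [ 1.  -0.3 -3.2] Frad 1.0 Ftan 0.1 p [568.5 -67.1 141. ] r 45.8 phi -26.3
```

View pics/s13.png

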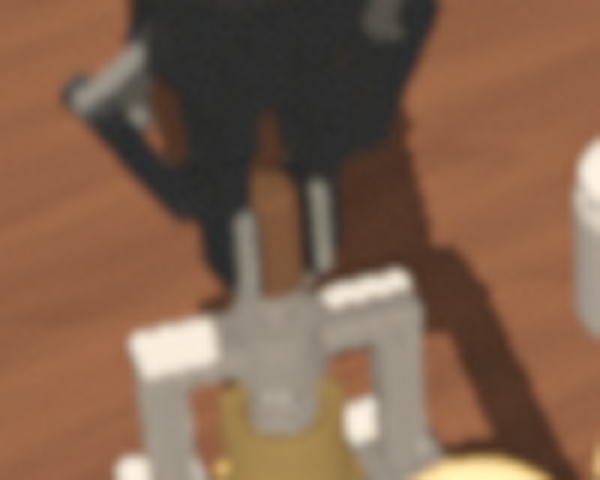

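Forces are now small (centre about (528.2,−47)). The bolt has not dropped yet, so I'll continue.

```bash
python3 -m pendant '[{"dp":[0.05,-0.12,0],"turn":[0,0,0],"gripper":0},{"dp":[0.04,-0.13,0],"turn":[0,0,0],"gripper":0},{"dp":[0,0,0],"turn":[0,0,0],"gripper":0}]'
python3 -c "
from h import *
look(14)"
python3 -m pendant '[{"dp":[0.04,-0.12,0],"turn":[0,0,0],"gripper":0},{"dp":[0,0,0],"turn":[0,0,0],"gripper":0}]'
python3 -c "
from h import *
look(15)"
```

```text
time: 13.62
ee_pos: [571.4, -59.6, 141.1]
eef_rot: [-3.14, -0.0, -0.0]
wrist_force: [0.4, 1.7, -2.7]
finger_gap: 19.4
F [ 1.2  0.5 -3.4] Frad 1.0 Ftan 0.8 p [571.3 -59.6 141.1] r 45.8 phi -16.3
time: 13.98
ee_pos: [572.3, -56.2, 141.0]
eef_rot: [-3.141, 0.001, -0.0]
wrist_force: [0.6, 1.3, -3.3]
finger_gap: 19.6
F [-0.3  1.3 -3.9] Frad -0.5 Ftan 1.2 p [572.2 -56.2 140.9] r 45.8 phi -11.8
```

View pics/s15.png

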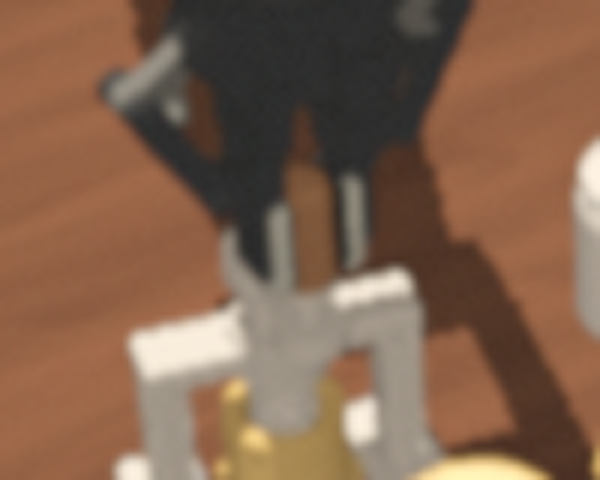

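```bash
python3 -m pendant '[{"dp":[0.02,-0.13,0],"turn":[0,0,0],"gripper":0},{"dp":[0,0,0],"turn":[0,0,0],"gripper":0}]'
python3 -c "
from h import *
look(16)"
python3 -m pendant '[{"dp":[0.01,-0.13,0],"turn":[0,0,0],"gripper":0},{"dp":[0,0,0],"turn":[0,0,0],"gripper":0}]'
python3 -c "
from h import *
look(17)"
```

```text
time: 14.32
ee_pos: [572.8, -52.7, 140.9]
eef_rot: [-3.142, 0.001, -0.0]
wrist_force: [-0.2, -0.0, -4.6]
finger_gap: 19.8
F [-0.   0.3 -4.3] Frad -0.0 Ftan 0.3 p [572.8 -52.7 141. ] r 45.8 phi -7.4
time: 14.68
ee_pos: [573.2, -48.7, 141.0]
eef_rot: [-3.141, 0.001, -0.0]
wrist_force: [0.5, 0.1, -3.9]
finger_gap: 19.7
F [-0.3  0.4 -4. ] Frad -0.3 Ftan 0.4 p [573.2 -48.7 141.1] r 45.8 phi -2.4
```

View pics/s17.png

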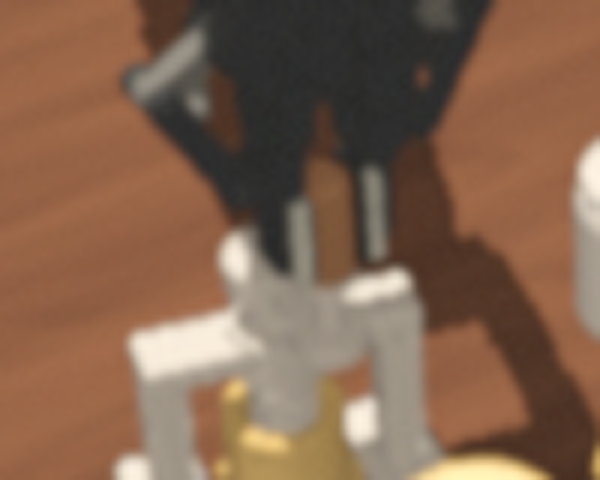

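```bash
python3 - <<'E'
import cv2,numpy as np
v=[cv2.imread(f"pics/s{i}.png")[170:430,130:420] for i in (14,15,16,17)]
cv2.imwrite("pics/m1.png",np.vstack([np.hstack(v[:2]),np.hstack(v[2:])]))
E
```

```text
(no output)
```

View pics/m1.png

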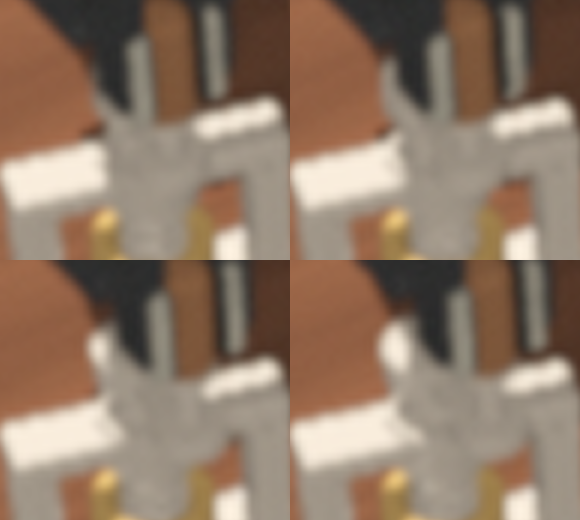

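```bash
python3 -m pendant '[{"dp":[0.00,-0.13,0],"turn":[0,0,0],"gripper":0},{"dp":[0,0,0],"turn":[0,0,0],"gripper":0}]'
python3 -c "
from h import *
look(18)"
python3 -m pendant '[{"dp":[-0.01,-0.13,0],"turn":[0,0,0],"gripper":0},{"dp":[0,0,0],"turn":[0,0,0],"gripper":0}]'
python3 -c "
from h import *
look(19)
v=[cv2.imread(f'pics/s{i}.png')[170:430,130:420] for i in (18,19)]
cv2.imwrite('pics/m2.png',np.hstack(v))"
```

```text
time: 15.02
ee_pos: [573.1, -44.7, 141.1]
eef_rot: [-3.141, 0.001, -0.0]
wrist_force: [-1.3, -1.0, -4.7]
finger_gap: 19.3
F [-1.1  0.4 -4.2] Frad -1.1 Ftan 0.5 p [573.2 -44.7 141. ] r 45.8 phi 2.6
time: 15.38
ee_pos: [572.8, -40.8, 141.0]
eef_rot: [-3.141, 0.001, -0.0]
wrist_force: [-1.5, -0.0, -3.9]
finger_gap: 19.4
F [-1.3 -0.1 -4.3] Frad -1.3 Ftan 0.1 p [572.8 -40.8 141. ] r 45.8 phi 7.5
```

View pics/m2.png

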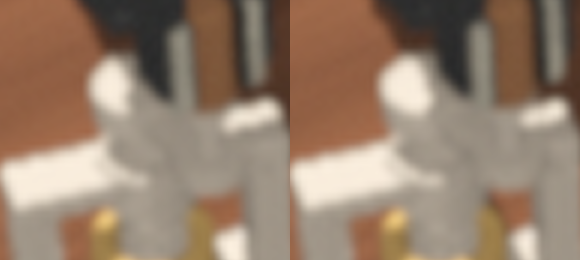

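```bash
python3 - <<'E'
from h import *
im=ctrl.get_image("scene");c=cam(im)
for z in (121,118,113,105): 
    P=[528.2,-47,z]; e=[proj(c,[528.2+17*np.cos(a),-47+17*np.sin(a),z]) for a in np.linspace(0,6.28,60)]
    print(z,proj(c,P).round(1),np.min(e,0).round(1),np.max(e,0).round(1))
im=ctrl.get_image("wrist");cv2.imwrite("pics/w20.png",im["pixels"][:,:,::-1])
im=ctrl.get_image("top");crop(im,290,170,370,240,7,"pics/t20.png")
E
```

```text
121 [245.1 229.1] [237.3 224.4] [253.  233.9]
118 [245.2 230.2] [237.4 225.5] [253.1 235. ]
113 [245.4 232.1] [237.6 227.4] [253.2 236.9]
105 [245.6 235. ] [237.8 230.3] [253.4 239.8]
```

View pics/w20.png

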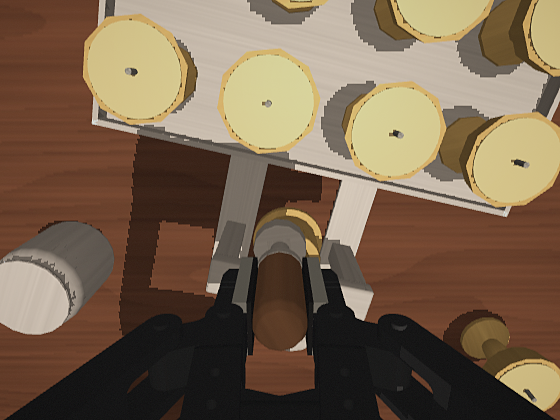

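View pics/s19.png

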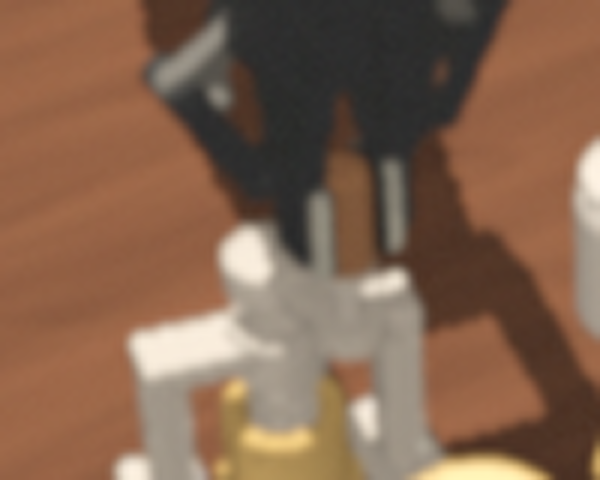

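```bash
python3 - <<'E'
import cv2,numpy as np
a=cv2.imread("pics/scene0.png")
z=cv2.resize(a[190:270,200:300],None,fx=6,fy=6,interpolation=cv2.INTER_CUBIC)
v=[z]+[cv2.imread(f"pics/s{i}.png") for i in (13,14,15,16,17,18,19)]
# left cap edge lower shoulder + saturation profile
for i,q in enumerate(v):
    S=cv2.cvtColor(q,cv2.COLOR_BGR2HSV)[:,:,1].astype(int)
    print(i,[ [int(y) for y in np.nonzero(S[190:300,x]<75)[0][:1]+190] for x in (226,232,238,244,250,256)])
cv2.imwrite("pics/m3.png",np.hstack([cv2.resize(v[k][160:460,100:440],None,fx=.9,fy=.9) for k in (0,7)]))
E
```

```text
0 [[225], [220], [216], [213], [211], [209]]
1 [[190], [190], [190], [190], [208], [220]]
2 [[190], [190], [190], [190], [190], [190]]
3 [[190], [190], [190], [190], [190], [190]]
4 [[190], [190], [190], [190], [190], [190]]
5 [[190], [190], [190], [190], [190], [190]]
6 [[237], [190], [190], [190], [190], [190]]
7 [[237], [232], [227], [190], [190], [190]]
```

View pics/m3.png

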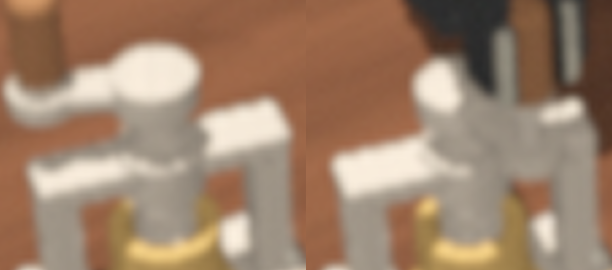

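View pics/t20.png

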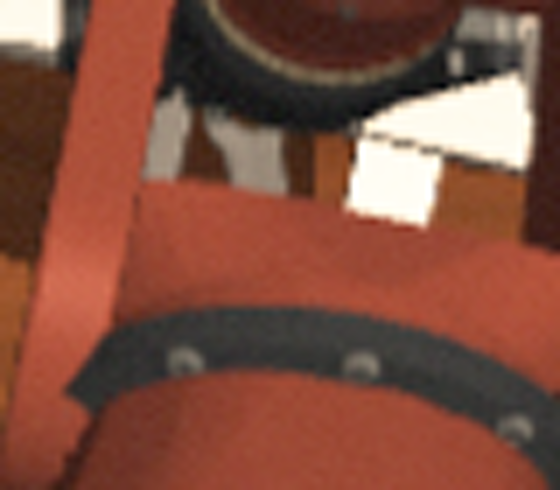

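```bash
python3 - <<'E'
import cv2,numpy as np
for i in (13,14,15,16,17,18,19):
    q=cv2.imread(f"pics/s{i}.png")
    for x in (224,232): print(i,x,[tuple(int(t) for t in q[y,x]) for y in range(218,266,6)])
v=[cv2.resize(cv2.imread(f"pics/s{i}.png")[200:340,200:300],None,fx=2.6,fy=2.6) for i in (14,15,16)]
cv2.imwrite("pics/m4.png",np.hstack(v))
E
```

```text
13 224 [(46, 46, 46), (48, 46, 47), (46, 47, 47), (44, 45, 46), (45, 46, 46), (44, 45, 44), (44, 45, 45), (43, 43, 44)]
13 232 [(65, 71, 73), (74, 80, 84), (74, 81, 83), (70, 76, 78), (68, 74, 76), (68, 73, 76), (66, 71, 74), (61, 66, 68)]
14 224 [(43, 46, 54), (42, 47, 58), (47, 53, 64), (56, 63, 75), (65, 74, 87), (70, 82, 98), (73, 87, 109), (84, 98, 123)]
14 232 [(44, 46, 45), (44, 45, 45), (45, 46, 47), (48, 49, 51), (52, 55, 57), (54, 57, 59), (55, 58, 62), (67, 73, 79)]
15 224 [(40, 48, 65), (49, 61, 82), (72, 84, 104), (96, 110, 128), (109, 125, 143), (114, 130, 149), (114, 130, 149), (116, 131, 152)]
15 232 [(44, 48, 58), (54, 61, 73), (78, 87, 97), (97, 108, 117), (107, 118, 127), (109, 121, 130), (113, 125, 134), (121, 133, 142)]
16 224 [(41, 54, 81), (42, 59, 92), (51, 69, 106), (69, 89, 126), (111, 131, 160), (156, 175, 196), (184, 202, 218), (187, 205, 221)]
16 232 [(40, 49, 70), (39, 51, 76), (51, 63, 86), (83, 96, 114), (125, 140, 155), (164, 181, 195), (189, 206, 219), (196, 213, 225)]
17 224 [(54, 76, 119), (59, 84, 132), (69, 95, 141), (99, 122, 159), (135, 156, 184), (164, 185, 204), (180, 199, 216), (183, 201, 216)]
17 232 [(39, 53, 82), (52, 68, 100), (92, 109, 137), (147, 166, 186), (189, 206, 222), (209, 225, 239), (217, 234, 245), (218, 235, 247)]
18 224 [(64, 89, 139), (67, 94, 144), (74, 99, 147), (101, 124, 162), (140, 160, 187), (169, 188, 208), (181, 200, 216), (183, 200, 215)]
18 232 [(48, 69, 108), (70, 92, 131), (115, 136, 166), (162, 182, 202), (195, 213, 228), (211, 228, 241), (217, 233, 245), (218, 234, 245)]
19 224 [(66, 94, 145), (67, 94, 146), (73, 99, 148), (102, 125, 162), (143, 163, 189), (171, 190, 209), (181, 199, 216), (181, 198, 213)]
19 232 [(60, 86, 133), (74, 99, 145), (109, 132, 167), (156, 176, 199), (194, 211, 227), (211, 228, 240), (217, 234, 245), (216, 233, 245)]
```

View pics/m4.png

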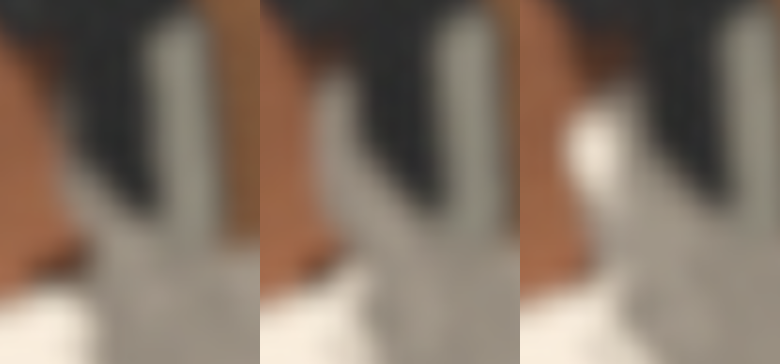

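The bolt dropped between φ = −11.8° and −7.3°. The cap fell about 5 mm in the image and Fz stepped by −0.9 N. I'll take the drop at φ ≈ −9.5°, so the target is φ = −369.5°.

```bash
sed -i 's/^C=.*/C=np.array([528.2,-47.0])/' h.py; python3 - <<'E'
from h import *
arc((572.9,-41.1),10,-7.5)
E
```

```text
{"dp":[0.01,0.20,0],"turn":[0,0,0],"gripper":0},{"dp":[-0.01,0.19,0],"turn":[0,0,0],"gripper":0},{"dp":[-0.04,0.19,0],"turn":[0,0,0],"gripper":0},{"dp":[-0.06,0.19,0],"turn":[0,0,0],"gripper":0},{"dp":[-0.09,0.18,0],"turn":[0,0,0],"gripper":0},{"dp":[-0.11,0.16,0],"turn":[0,0,0],"gripper":0},{"dp":[-0.13,0.15,0],"turn":[0,0,0],"gripper":0},{"dp":[-0.15,0.13,0],"turn":[0,0,0],"gripper":0},{"dp":[-0.16,0.11,0],"turn":[0,0,0],"gripper":0},{"dp":[-0.18,0.08,0],"turn":[0,0,0],"gripper":0},
end [545.3 -88.5] -67.5
```

```bash
python3 -m pendant '[{"dp":[0.01,0.20,0],"turn":[0,0,0],"gripper":0},{"dp":[-0.01,0.19,0],"turn":[0,0,0],"gripper":0},{"dp":[-0.04,0.19,0],"turn":[0,0,0],"gripper":0},{"dp":[-0.06,0.19,0],"turn":[0,0,0],"gripper":0},{"dp":[-0.09,0.18,0],"turn":[0,0,0],"gripper":0},{"dp":[-0.11,0.16,0],"turn":[0,0,0],"gripper":0},{"dp":[-0.13,0.15,0],"turn":[0,0,0],"gripper":0},{"dp":[-0.15,0.13,0],"turn":[0,0,0],"gripper":0},{"dp":[-0.16,0.11,0],"turn":[0,0,0],"gripper":0},{"dp":[-0.18,0.08,0],"turn":[0,0,0],"gripper":0}]'
python3 - <<'E'
from h import *
look(21)
arc((545.3,-88.5),10,-7.5)
E
```

```text
time: 16.88
ee_pos: [545.6, -88.8, 141.4]
eef_rot: [3.141, -0.001, -0.0]
wrist_force: [-0.2, 2.5, -3.5]
finger_gap: 19.3
F [-1.6  1.3 -4. ] Frad -1.8 Ftan -1.0 p [544.8 -89.1 141.2] r 45.3 phi -68.5
{"dp":[-0.18,0.07,0],"turn":[0,0,0],"gripper":0},{"dp":[-0.20,0.03,0],"turn":[0,0,0],"gripper":0},{"dp":[-0.19,0.02,0],"turn":[0,0,0],"gripper":0},{"dp":[-0.20,-0.02,0],"turn":[0,0,0],"gripper":0},{"dp":[-0.19,-0.04,0],"turn":[0,0,0],"gripper":0},{"dp":[-0.19,-0.06,0],"turn":[0,0,0],"gripper":0},{"dp":[-0.17,-0.09,0],"turn":[0,0,0],"gripper":0},{"dp":[-0.17,-0.10,0],"turn":[0,0,0],"gripper":0},{"dp":[-0.14,-0.13,0],"turn":[0,0,0],"gripper":0},{"dp":[-0.13,-0.15,0],"turn":[0,0,0],"gripper":0},
end [492.5 -74.4] -142.6
```

View pics/s21.png

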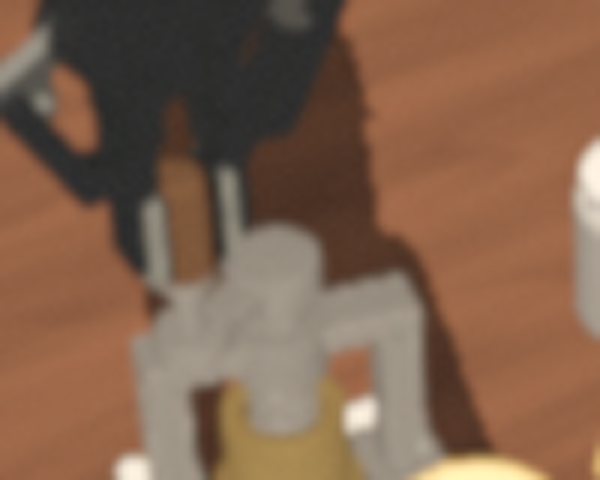

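The cap is now clearly low, with its top edge at row 227.5 against 224.3 at the start, and the pin is visible. I'll continue forward.

```bash
python3 -m pendant '[{"dp":[-0.18,0.07,0],"turn":[0,0,0],"gripper":0},{"dp":[-0.20,0.03,0],"turn":[0,0,0],"gripper":0},{"dp":[-0.19,0.02,0],"turn":[0,0,0],"gripper":0},{"dp":[-0.20,-0.02,0],"turn":[0,0,0],"gripper":0},{"dp":[-0.19,-0.04,0],"turn":[0,0,0],"gripper":0},{"dp":[-0.19,-0.06,0],"turn":[0,0,0],"gripper":0},{"dp":[-0.17,-0.09,0],"turn":[0,0,0],"gripper":0},{"dp":[-0.17,-0.10,0],"turn":[0,0,0],"gripper":0},{"dp":[-0.14,-0.13,0],"turn":[0,0,0],"gripper":0},{"dp":[-0.13,-0.15,0],"turn":[0,0,0],"gripper":0}]'
python3 - <<'E'
from h import *
look(22)
arc((492.5,-74.4),10,-7.5)
E
```

```text
time: 18.23
ee_pos: [492.2, -74.4, 141.1]
eef_rot: [3.141, 0.0, -0.0]
wrist_force: [1.5, -1.2, -4.7]
finger_gap: 19.8
F [-1.   0.9 -4.4] Frad 0.3 Ftan -1.3 p [491.7 -73.6 140.9] r 45.1 phi -143.9
{"dp":[-0.11,-0.16,0],"turn":[0,0,0],"gripper":0},{"dp":[-0.09,-0.18,0],"turn":[0,0,0],"gripper":0},{"dp":[-0.06,-0.18,0],"turn":[0,0,0],"gripper":0},{"dp":[-0.04,-0.20,0],"turn":[0,0,0],"gripper":0},{"dp":[-0.01,-0.19,0],"turn":[0,0,0],"gripper":0},{"dp":[0.01,-0.20,0],"turn":[0,0,0],"gripper":0},{"dp":[0.04,-0.19,0],"turn":[0,0,0],"gripper":0},{"dp":[0.06,-0.19,0],"turn":[0,0,0],"gripper":0},{"dp":[0.09,-0.17,0],"turn":[0,0,0],"gripper":0},{"dp":[0.11,-0.17,0],"turn":[0,0,0],"gripper":0},
end [492.5 -19.5] -217.5
```

```bash
python3 -m pendant '[{"dp":[-0.11,-0.16,0],"turn":[0,0,0],"gripper":0},{"dp":[-0.09,-0.18,0],"turn":[0,0,0],"gripper":0},{"dp":[-0.06,-0.18,0],"turn":[0,0,0],"gripper":0},{"dp":[-0.04,-0.20,0],"turn":[0,0,0],"gripper":0},{"dp":[-0.01,-0.19,0],"turn":[0,0,0],"gripper":0},{"dp":[0.01,-0.20,0],"turn":[0,0,0],"gripper":0},{"dp":[0.04,-0.19,0],"turn":[0,0,0],"gripper":0},{"dp":[0.06,-0.19,0],"turn":[0,0,0],"gripper":0},{"dp":[0.09,-0.17,0],"turn":[0,0,0],"gripper":0},{"dp":[0.11,-0.17,0],"turn":[0,0,0],"gripper":0}]'
python3 - <<'E'
from h import *
look(23)
arc((492.5,-19.5),10,-7.5)
E
```

```text
time: 19.58
ee_pos: [492.8, -19.3, 141.1]
eef_rot: [3.141, 0.0, -0.0]
wrist_force: [0.3, -2.6, -4.4]
finger_gap: 19.5
F [ 0.7  0.3 -4.7] Frad -0.3 Ftan -0.7 p [493.3 -18.7 141.3] r 44.9 phi 141.0
{"dp":[0.13,-0.15,0],"turn":[0,0,0],"gripper":0},{"dp":[0.15,-0.13,0],"turn":[0,0,0],"gripper":0},{"dp":[0.16,-0.10,0],"turn":[0,0,0],"gripper":0},{"dp":[0.18,-0.09,0],"turn":[0,0,0],"gripper":0},{"dp":[0.18,-0.06,0],"turn":[0,0,0],"gripper":0},{"dp":[0.20,-0.04,0],"turn":[0,0,0],"gripper":0},{"dp":[0.19,-0.01,0],"turn":[0,0,0],"gripper":0},{"dp":[0.20,0.01,0],"turn":[0,0,0],"gripper":0},{"dp":[0.19,0.04,0],"turn":[0,0,0],"gripper":0},{"dp":[0.19,0.06,0],"turn":[0,0,0],"gripper":0},
end [545.6  -5.4] 67.4
```

View pics/s23.png

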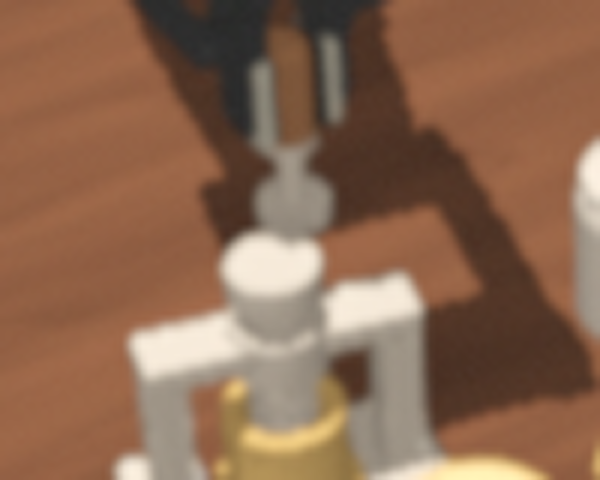

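The bolt is sinking as expected and the pin is well exposed. I'll keep winding.

```bash
python3 -m pendant '[{"dp":[0.13,-0.15,0],"turn":[0,0,0],"gripper":0},{"dp":[0.15,-0.13,0],"turn":[0,0,0],"gripper":0},{"dp":[0.16,-0.10,0],"turn":[0,0,0],"gripper":0},{"dp":[0.18,-0.09,0],"turn":[0,0,0],"gripper":0},{"dp":[0.18,-0.06,0],"turn":[0,0,0],"gripper":0},{"dp":[0.20,-0.04,0],"turn":[0,0,0],"gripper":0},{"dp":[0.19,-0.01,0],"turn":[0,0,0],"gripper":0},{"dp":[0.20,0.01,0],"turn":[0,0,0],"gripper":0},{"dp":[0.19,0.04,0],"turn":[0,0,0],"gripper":0},{"dp":[0.19,0.06,0],"turn":[0,0,0],"gripper":0}]'
python3 - <<'E'
from h import *
look(24)
arc((545.6,-5.4),11,-7)
E
```

```text
time: 20.92
ee_pos: [545.8, -5.6, 140.9]
eef_rot: [3.142, 0.001, -0.0]
wrist_force: [-2.9, -2.5, -5.7]
finger_gap: 19.7
F [-0.4 -2.7 -4.5] Frad -2.6 Ftan -0.7 p [546.6  -6.  141.2] r 45.0 phi 65.8
{"dp":[0.16,0.08,0],"turn":[0,0,0],"gripper":0},{"dp":[0.16,0.10,0],"turn":[0,0,0],"gripper":0},{"dp":[0.14,0.12,0],"turn":[0,0,0],"gripper":0},{"dp":[0.12,0.14,0],"turn":[0,0,0],"gripper":0},{"dp":[0.11,0.15,0],"turn":[0,0,0],"gripper":0},{"dp":[0.09,0.16,0],"turn":[0,0,0],"gripper":0},{"dp":[0.06,0.17,0],"turn":[0,0,0],"gripper":0},{"dp":[0.05,0.17,0],"turn":[0,0,0],"gripper":0},{"dp":[0.03,0.18,0],"turn":[0,0,0],"gripper":0},{"dp":[-0.00,0.19,0],"turn":[0,0,0],"gripper":0},{"dp":[-0.02,0.18,0],"turn":[0,0,0],"gripper":0},
end [572.6 -54.6] -9.7
```

```bash
python3 -m pendant '[{"dp":[0.16,0.08,0],"turn":[0,0,0],"gripper":0},{"dp":[0.16,0.10,0],"turn":[0,0,0],"gripper":0},{"dp":[0.14,0.12,0],"turn":[0,0,0],"gripper":0},{"dp":[0.12,0.14,0],"turn":[0,0,0],"gripper":0},{"dp":[0.11,0.15,0],"turn":[0,0,0],"gripper":0},{"dp":[0.09,0.16,0],"turn":[0,0,0],"gripper":0},{"dp":[0.06,0.17,0],"turn":[0,0,0],"gripper":0},{"dp":[0.05,0.17,0],"turn":[0,0,0],"gripper":0},{"dp":[0.03,0.18,0],"turn":[0,0,0],"gripper":0},{"dp":[0,0.19,0],"turn":[0,0,0],"gripper":0}]'
python3 -m pendant '[{"dp":[-0.02,0.18,0],"turn":[0,0,0],"gripper":0},{"dp":[0,0,0],"turn":[0,0,0],"gripper":0},{"dp":[0,0,0],"turn":[0,0,0],"gripper":0},{"dp":[0,0,0],"turn":[0,0,0],"gripper":0}]'
python3 - <<'E'
from h import *
look(25)
im=ctrl.get_image("scene");cv2.imwrite("pics/full25.png",im["pixels"][:,:,::-1])
im=ctrl.get_image("wrist");cv2.imwrite("pics/w25.png",im["pixels"][:,:,::-1])
for t in ("lamp","wick_tin"): print(t,[(np.round(d["centre"]),d["p"]) for d in ctrl.find_in(t,"scene")[:1]])
print(ctrl.sense()["qd"].round(3),ctrl.sense()["time"])
E
```

```text
time: 22.28
ee_pos: [573.3, -49.3, 141.1]
eef_rot: [-3.141, 0.0, -0.0]
wrist_force: [-2.8, 1.8, -5.4]
finger_gap: 20.0
time: 22.78
ee_pos: [572.7, -54.8, 141.1]
eef_rot: [3.141, 0.0, -0.0]
wrist_force: [-3.8, -0.9, -5.0]
finger_gap: 19.7
F [-3.4 -0.7 -5. ] Frad -3.2 Ftan -1.3 p [572.7 -54.7 141.2] r 45.2 phi -9.8
lamp [(array([ 434., -237.,   56.]), 0.71)]
wick_tin [(array([532., 120.,  52.]), 0.95)]
[-0.     0.     0.    -0.001  0.     0.001] 23.075
```

View pics/s25.png

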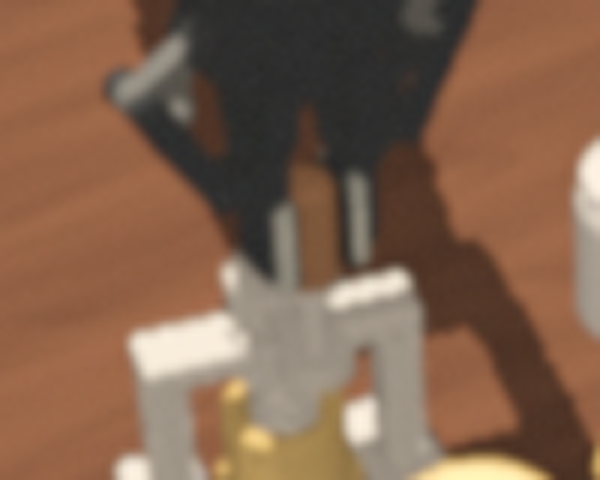

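View pics/w25.png

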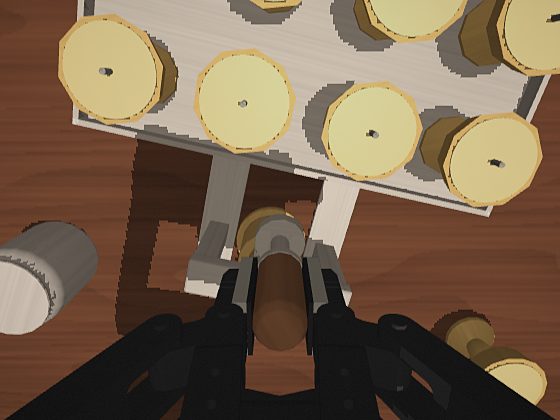

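View pics/full25.png

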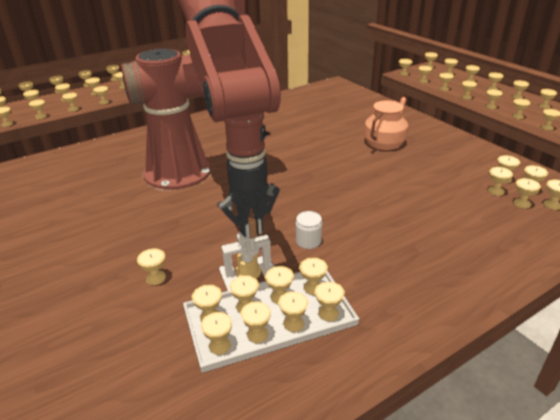

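The handle is still gripped and the pin shows. At the same angle, the cap is now about 20–25 crop px (roughly 8–9 mm) lower than just after the drop. The lamp and tin haven't moved, so I'm handing in.

```bash
python3 -c "
from cell import ctrl
print(ctrl.job_done())"
```

```text
the job is handed in; nothing more can be done
None
```

I pulled the handle up to its stop, found the drop winding backward, and wound the bolt forward one turn from there. I handed in at about 23 s of the allowed 64 s, with the handle still held; no verdict is reported.

- **Stop:** the upward pull levelled at about 8 N, and the bolt looked to be just starting to lift. I then lowered the handle to about 12–13 mm out.
- **Drop:** it came with the arm at about −9.5° ± 2.3° in world axes, where the cap fell in the picture and the pull stepped by about 0.9 N. I only recognised it about 17° later, so I wound forward from there to the drop angle less one full turn.
- **End state:** the arm is at rest at −9.8°, with the grip gap at 19.7 mm and the handle an estimated 26 mm out. The pull is about 5 N and the sideways force about 3.5 N.
- **Depth:** the cap sits about 8–9 mm lower than just after the drop, against the 8 mm expected for one turn.
- **Lamp and tin:** the finder puts both within 2 mm of where they started.

**Checks that disagreed:**
- My first estimate of the bolt's axis was about 1 mm off. That caused up to 7 N of sideways force until I corrected it.
- One image-shift check at the stop showed no bolt motion, though the pictures suggested a lift of about 0.6 mm.

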